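# Wind the bench chuck open and put the damper reservoir away

## Task

Wind the chuck fully open, to its stop, by its spoked capstan ring: push the spokes round anticlockwise (seen from above), taking the next spoke when the splash screen keeps you from following one further. Then lift the damper reservoir out of the jaws and stand it upright on the floor of its own recess in the storage rack, the middle-sized one, without disturbing the bigger reservoir stored there. Leave the chuck open.

Things in the scene. Friction and masses are not known exactly. Their poses are not given: they have to be found in the camera images.
- capstan (a joint): Turn of the spoked capstan ring (rad), anticlockwise seen from above; 0 = jaws shut, 4.0 = stop, jaws fully open. Starts at 0 to 0.7. Plain friction of 0.7 N m (about 7 N at 110 mm from the axis); it stays where it is left. Each of the three jaws moves out 3 mm per rad; the reservoir's foot is free of them from about 2.6 rad on.
- spoke_tip (a point): Middle of the black end knob of one of the four level spokes, 140 mm from the chuck's axis, 52 mm above the bench; x points outward along it. Turns with the ring; the others stand at 90, 180, 270 degrees. Ring 136 mm across; spokes are steel bars 13 mm thick, bare from 79 to 130 mm from the axis, then a knob 27 mm thick up to 157 mm.
- chuck_axis (a point): Point on the vertical axis of the bolted-down chuck at the spokes' mid-height, 52 mm above the bench; x points from the axis to the splash screen (roughly away from the robot). Grey round body 110 mm across; its foot flange is 160 mm across and up to 17 mm high (bolt heads to 20 mm), so beyond 80 mm from the axis only bare bench lies under the spokes.
- chuck_face (a point): Centre of the chuck's flat top face, on its axis, 68 mm above the bench, where the reservoir stands. Three steel jaws on it, 18 mm wide, tops 95 mm above the bench, reach out to 53 mm from the axis when shut, 65 mm when open.
- screen_foot (a point): Middle of the lower edge of the fixed upright sheet metal splash screen behind the chuck, 94 mm from its axis, 86 mm above the bench; x is square to the sheet, away from the chuck. The sheet runs 156 mm to either side along y and up to 197 mm above the bench, on two 12 mm posts at its ends. Spokes pass under it; a gripper above them cannot.
- reservoir: Aluminium damper reservoir standing in the chuck, 0.2 to 0.45 kg. Origin: centre of its underside; z up along it. Foot flange 54 mm across, 8 mm high; neck 40 mm across up to 30 mm, round which the jaws close above the flange; barrel 44 mm across from 33 to 90 mm, dark end cap 43 mm across to 112 mm; brass valve 16 mm across, 11 mm high on top.
- big_reservoir: The bigger reservoir, loose in the largest recess of the rack; it stays there. 100 mm tall plus an 11 mm valve (top 139 mm above the bench), barrel 60 mm and foot 70 mm across. Origin: centre of its underside.
- slot_medium_floor (a point): Centre of the floor, 28 mm above the bench, of the reservoir's own recess: middle-sized, 64 mm across, 22 mm deep. Three grey blocks 90 x 91 mm, tops 50 mm above the bench, recesses 42, 64 and 80 mm across, stand in a row along this point's y, 92 mm apart, on a fixed aluminium rail; their order varies. Only the largest is occupied, by the bigger reservoir.

How it is judged (in metres and radians):
On the way:
1. the capstan ring is turned to its fully open stop (within 0.3 rad), the reservoir still standing upright on the chuck's face (value of joint capstan above 3.7 rad and horizontal distance between reservoir and chuck_axis below 0.025 m and angle between reservoir's own z axis and vertical below 0.15 rad), for 0.2 s.
At the end, for the whole second after the job is handed in: The capstan ring stands within 0.4 rad of its open stop; the reservoir stands at rest and upright (within 0.08 rad) in the middle-sized recess, its underside within 8 mm of the recess centre and within 4 mm of its floor; the bigger reservoir is within 20 mm of where it was (value of joint capstan above 3.6 rad and horizontal distance between reservoir and slot_medium_floor below 0.008 m and z of reservoir in the frame of slot_medium_floor below 0.004 m and angle between reservoir's own z axis and vertical below 0.08 rad and linear speed of reservoir below 0.02 m/s and distance of big_reservoir from where it was at the start of the episode below 0.02 m); the robot touches nothing.
It fails at once if the bigger reservoir is knocked over or moved out of its recess (distance of big_reservoir from where it was at the start of the episode above 0.03 m or angle between big_reservoir's own z axis and vertical above 0.4 rad).
It also fails if it takes over 72 s, if anything falls off the work surface, if the arm or the gripper's body presses on something with over 40 N, if the wrist force passes 120 N, or if a joint passes its speed limit or range.

## Robot

A 6-joint arm with a two-finger parallel gripper is mounted at the origin on a cart in front of the work surface, level with it; the furniture and walls round the work are solid. World frame = base frame: x ahead of the robot, y to its left, z up, the work surface at z = 0. Lengths are in mm, angles in rad, forces in N, time in s.
With the tool pointing down it reaches from about 275 to 750 mm from the base axis. Payload 10.2 kg.
Tool frame: the origin (TCP) lies at the centre of the arm's flange, where the gripper is bolted on; the fingertips stand 173 mm ahead of it and the grasp point (between the pads) lies 155 mm ahead of it; z points along the fingers, y is the line along which they close (so a half turn about z gives the same grasp; the last joint's range is limited). The gripper opens to 85 mm and grips with 20 to 120 N. Pads are 22 mm wide; open, the fingers measure 114 mm over their backs; the gripper's body (76 mm by 85 mm) begins 54 mm behind the grasp point. The pads swing forward as they close: fully open they stand 13 mm farther back than shut.
Start: joints at [0.976, 0.313, 1.498, -0, 1.331, -0.223], TCP at [190.742, 489.132, 404.694] pointing down, gripper open.
Joint ranges: [-2.94, 2.94], [-0.97, 2.17], [0.19, 2.56], [-1.23, 4.37], [0.02, 3.11], [-2.88, 2.88]. Speed limits (rad/s): [2.39, 2.39, 3.01, 3.14, 3.14, 3.14].

## Interface

Orientations are given as a unit quaternion [w, x, y, z].
In Python, from rig import ctrl gives the robot as it stands.
- The arm moves only by the tool shift_gripper, called after "Request:" in YAML: its name, and indented under it one key for each argument. Schema: {"type":"object","properties":{"segments":{"type":"array","items":{"type":"array","prefixItems":[{"type":"array","items":{"type":"number"},"minItems":3,"maxItems":3},{"type":"array","items":{"type":"number"},"minItems":3,"maxItems":3}],"minItems":2,"maxItems":2},"minItems":1,"maxItems":8},"aperture":{"type":"number"},"grip_n":{"type":"number"},"only":{"type":"string"},"quiet":{"type":"boolean"},"lines":{"type":"string"}},"required":["segments"],"additionalProperties":false}. segments is a list of rows, 1 to 8 of them, each written [[dx, dy, dz], [rx, ry, rz]]: dx, dy, dz in units of 20 mm, then a rotation vector rx, ry, rz in units of 0.25 rad; each row is the pose to reach, as a shift and turn from the pose commanded when the call began, along the tool's axes at that moment; what a row does not reach only later rows make up. A row lasts 1/10 s, in which the tool goes at most 50 mm and 0.15 rad, less where a joint would pass 70% of its speed; a pose out of reach is approached as far as the arm can. aperture is the opening from 0.0 (shut) to 1.0 (fully open), set as the call begins (left out keeps the last). The fingers move at their own pace and stop on an object; grip_n is the grip in N (left out, the last holds). Time passes only in rows, so rows that do not move let the fingers close. The tool returns the time, the measured TCP pose, the force, the opening and the grip force at its end. only (a regular expression) keeps the lines of the reply that match it, lines (a string "A,B") keeps lines A to B, and quiet returns only ok. Input that does not fit is refused with a message, and nothing moves.
- ctrl.sense(): the state, without advancing time (a new reading comes with each control period).
- ctrl.capture(name): name is "scene" or "side" or "wrist"; returns the picture (400x640x3 uint8, red, green, blue); there is no depth.
- ctrl.calibration(name): a dict with "fx", "fy", "cx", "cy" (pixels), "position" and "attitude" of the camera in the world. Camera axes: x right, y down, z forward; pixel columns grow to the right and rows downward; lengths in mm; the calibration is good to about 2 mm. A picture is of the moment at which its call begins: read the wrist's pose just before it. calibration takes no time and is no camera call; for the wrist camera it gives the pose at the moment of the call.
- ctrl.finish_job(): hands the job in; it is judged then, once.
The state is a dict: "time_s": time; "joints": joint angles; "dq": joint speeds; "tau": joint torques, N m; "eef_pos": TCP position; "ee_rot": TCP orientation; "force": force on the tool from outside, world axes, zero at the start; "wrist_torque": the same for the moment, N m; "grip_width": opening from 0.0 (shut) to 1.0 (fully open); "grip_force": force on a finger pad.
Only numpy, scipy, OpenCV 4.12 (cv2) and the standard library are available. Lean on these libraries where they do the work, as an engineer would, in place of code of your own. Each camera call takes 0.05 s, during which the arm holds its last target. There are 200 camera calls.

## Working session

There is one attempt and no reset: what is moved stays moved. The work goes in short steps, Python scripts to look and compute and a tool call to move; the robot and the scene stay as the last step left them, time stands still between calls to the robot, and variables do not carry over. Pictures are saved under pics/ and viewed, at most 10 in all, crops included, and the job is handed in when it is done.

```bash
ls; mkdir -p pics; python3 - <<'E'
from rig import ctrl
import cv2
for n in ("scene","side"):
    im=ctrl.capture(n); cv2.imwrite(f"pics/{n}0.png",im[:,:,::-1]); print(n,ctrl.calibration(n))
print(ctrl.sense())
E
```

```text
pics
rig.py
scene {'fx': 466.6588098030648, 'fy': 466.6588098030648, 'cx': 321.7465161841346, 'cy': 197.91208985766514, 'position': array([-111.89856801, -498.29802791,  834.66594959]), 'attitude': array([-0.34621848,  0.79198566, -0.46476248,  0.19206071])}
side {'fx': 452.0375081906306, 'fy': 452.0375081906306, 'cx': 315.5780359513817, 'cy': 201.67085649832276, 'position': array([-194.53746346, -475.86495485,  660.4656606 ]), 'attitude': array([-0.40594743,  0.74329504, -0.46698853,  0.2542457 ])}
{'time_s': 0.1, 'joints': array([ 9.75600261e-01,  3.13385547e-01,  1.49832641e+00, -2.88310502e-05,
        1.33096768e+00, -2.23413979e-01]), 'dq': array([-0.00092934, -0.0022623 , -0.00282426, -0.00211446,  0.0006209 ,
        0.00071409]), 'tau': array([ 1.94078886e-03, -4.12898183e+01, -2.60140514e+01, -2.05352426e-04,
        3.07116599e-03,  3.11910719e-05]), 'eef_pos': array([190.72571963, 489.10306652, 404.20960338]), 'ee_rot': array([-2.03449171e-04,  1.84818899e-01,  9.82772445e-01, -5.04168461e-04]), 'force': array([0.67891742, 0.16053331, 0.22451603]), 'wrist_torque': array([-0.00622838, -0.04013216,  0.05034077]), 'grip_force': 0.0, 'grip_width': 0.9983932324923928}
```
View pics/scene0.png

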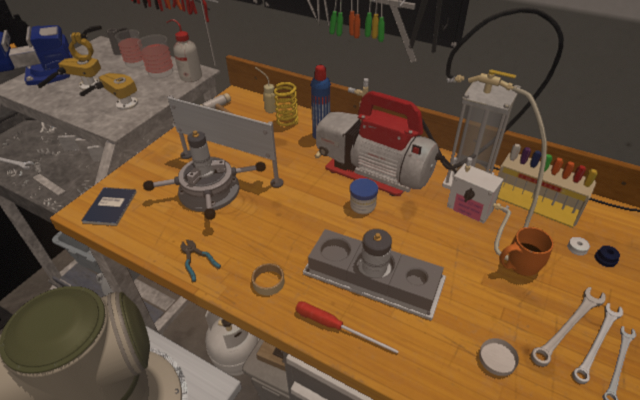

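View pics/side0.png

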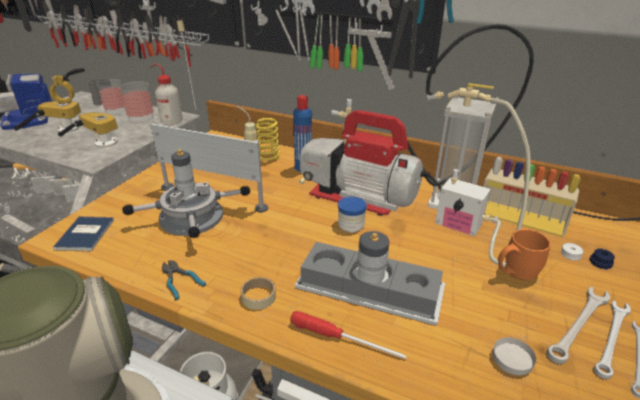

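The scene view shows the chuck at about (205,180), with spoke knobs at (148,186), (209,214) and (260,167). In the rack, the left recess at (335,247) looks bigger than the right one at (418,275), and the big reservoir is in the middle. I'll enlarge both areas.

```bash
python3 - <<'E'
import cv2,numpy as np
a=cv2.imread("pics/scene0.png")
c1=cv2.resize(a[95:225,135:295],None,fx=5,fy=5,interpolation=2)[:,:,:]
c1=c1[:600]
cv2.imwrite("pics/c1.png",c1)
c2=cv2.resize(a[220:320,295:455],None,fx=5,fy=5,interpolation=2)
cv2.imwrite("pics/c2.png",c2)
E
```

View pics/c1.png

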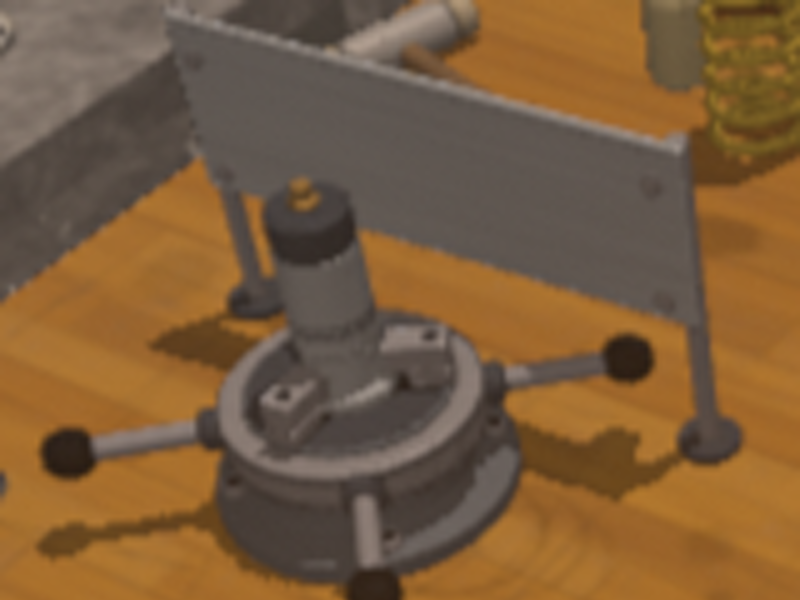

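View pics/c2.png

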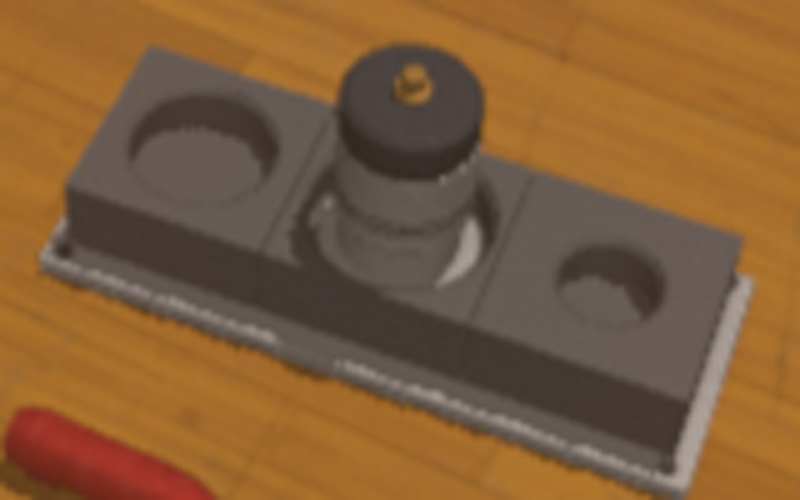

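The crops show knobs at scene pixels (148.6,185.4), (209.5,213.5) and (260.6,166.4). The medium recess is on the left with its rim centre at (335.8,250), and the small one is at (417,277). The block's top corners are at about (325.4,229.2), (443.4,268), (433,300) and (308.6,257.6).

```bash
cat > h.py <<'E'
import numpy as np
from scipy.spatial.transform import Rotation as R
def rot(q): return R.from_quat([q[1],q[2],q[3],q[0]])
def ray(c,z,uv):
    d=rot(c["attitude"]).apply([(uv[0]-c["cx"])/c["fx"],(uv[1]-c["cy"])/c["fy"],1]); p=np.array(c["position"])
    return (p+d*(z-p[2])/d[2])
def proj(c,P):
    q=rot(c["attitude"]).inv().apply(np.atleast_2d(P)-c["position"]); return q[:,:2]/q[:,2:]*[c["fx"],c["fy"]]+[c["cx"],c["cy"]]
E
python3 - <<'E'
from rig import ctrl
from h import *
np.set_printoptions(precision=1,suppress=True)
s=ctrl.calibration("scene"); d=ctrl.calibration("side")
k=[ray(s,52,p)[:2] for p in [(148.6,185.4),(209.5,213.5),(260.6,166.4)]]
k2=[ray(d,52,p)[:2] for p in [(127.5,210),(194,232),(245.5,190.5)]]
for K in (k,k2):
    c=(K[0]+K[2])/2; print(K,c,[np.linalg.norm(x-c) for x in K],[np.degrees(np.arctan2(*(x-c)[::-1])) for x in K])
print("res valve",ray(s,68+120,(195.5,134)),"dside",ray(d,188,(180.5,154)))
print("screen bottom ends",ray(s,86,(180,130)),ray(s,86,(272.5,158.5)),"top",ray(s,197,(168.5,97.5)),ray(s,197,(273,123)))
print("feet",ray(s,0,(186,155.5)),ray(s,0,(277,183)))
a,b=ray(s,50,(335.8,250)),ray(s,50,(417,277)); print("rec",a,b,(b-a), np.linalg.norm(b-a))
for p in [(325.4,229.2),(443.4,268),(433,300),(308.6,257.6)]: print(ray(s,50,p))
print("bigvalve",ray(s,139,(377.5,233.5)),ray(d,139,(374,235)))
print("rec side",ray(d,50,(328,261)),ray(d,50,(418,284)))
E
```

```text
[array([431.8, 332.6]), array([427.6, 130.9]), array([630. , 125.2])] [530.9 228.9] [np.float64(143.4273972315697), np.float64(142.41872280980797), np.float64(143.42739723156967)] [np.float64(133.69419034676397), np.float64(-136.5091310030825), np.float64(-46.305809653236054)]
[array([426.2, 329.9]), array([424.4, 127.8]), array([626.4, 122.4])] [526.3 226.1] [np.float64(144.16916749458275), np.float64(141.58316779507626), np.float64(144.16916749458275)] [np.float64(133.9807220327923), np.float64(-136.02264465607018), np.float64(-46.01927796720772)]
res valve [526.7 223.7 188. ] dside [514.7 213.7 188. ]
screen bottom ends [621.6 388.7  86. ] [638.7  89.5  86. ] top [610.  384.6 197. ] [641.7  78.1 197. ]
feet [616.7 386.9   0. ] [642.5  86.7   0. ]
rec [ 474.  -184.6   50. ] [ 490.8 -366.3   50. ] [  16.8 -181.6    0. ] 182.41578973574872
[ 517.1 -134.4   50. ]
[ 539.4 -406.1   50. ]
[ 453.2 -414.4   50. ]
[ 427.  -143.3   50. ]
bigvalve [ 485.6 -273.   139. ] [ 477.3 -275.   139. ]
rec side [ 466.  -184.9   50. ] [ 479.4 -371.    50. ]
```

The manual's scale: shifts go in units of 20 mm and turns go in units of 0.25 rad. Converting my numbers, -342 mm is -17.1, -36 mm is -1.8, 0.15 rad is 0.6.

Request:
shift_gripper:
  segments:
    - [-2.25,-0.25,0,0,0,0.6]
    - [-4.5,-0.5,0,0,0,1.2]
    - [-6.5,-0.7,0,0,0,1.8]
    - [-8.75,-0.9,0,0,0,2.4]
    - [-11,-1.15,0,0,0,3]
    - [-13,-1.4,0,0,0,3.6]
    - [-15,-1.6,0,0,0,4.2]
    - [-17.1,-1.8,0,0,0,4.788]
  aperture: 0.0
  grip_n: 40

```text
refused: segments[0]: [-2.25, -0.25, 0, 0, 0, 0.6] is too long (schema: maxItems 2). Nothing was moved.
```

Wrong form. The message asks for rows with the three-number parts in brackets of their own, so I'll send the same numbers that way.

Request:
shift_gripper:
  segments:
    - [[-2.25,-0.25,0],[0,0,0.6]]
    - [[-4.5,-0.5,0],[0,0,1.2]]
    - [[-6.5,-0.7,0],[0,0,1.8]]
    - [[-8.75,-0.9,0],[0,0,2.4]]
    - [[-11,-1.15,0],[0,0,3]]
    - [[-13,-1.4,0],[0,0,3.6]]
    - [[-15,-1.6,0],[0,0,4.2]]
    - [[-17.1,-1.8,0],[0,0,4.788]]
  aperture: 0.0
  grip_n: 40

```text
time_s: 0.9
eef_pos: [497.6, 330.4, 404.4]
ee_rot: [-0.0, 0.709, 0.706, -0.0]
force: [0.6, 1.8, 0.3]
grip_width: 0.0
grip_force: 0.0
```

Request:
shift_gripper:
  segments:
    - [[0,0,0],[0,0,0]]
    - [[0,0,0],[0,0,0]]

```text
time_s: 1.1
eef_pos: [496.7, 331.0, 404.0]
ee_rot: [-0.0, 0.707, 0.708, -0.001]
force: [-0.7, 1.2, 0.2]
grip_width: -0.001
grip_force: 0.0
```

```bash
python3 - <<'E'
from rig import ctrl
from h import *
import cv2
c=ctrl.calibration("wrist");im=ctrl.capture("wrist"); cv2.imwrite("pics/w1.png",im[:,:,::-1])
print(c,ctrl.sense()["joints"],rot(ctrl.sense()["ee_rot"]).as_matrix().round(3))
E
```

```text
{'fx': 346.9861617124162, 'fy': 346.9861617124162, 'cx': 316.57730938784573, 'cy': 199.50310367073976, 'position': array([497.7345136 , 414.24467405, 373.46941703]), 'attitude': array([ 1.63191331e-01,  9.86592765e-01,  1.57332900e-03, -9.11583012e-04])} [3.92986193e-01 4.73298556e-01 1.26761631e+00 2.69528766e-04
 1.40166488e+00 3.89845567e-01] [[-0.003  1.    -0.001]
 [ 1.     0.003 -0.   ]
 [-0.    -0.001 -1.   ]]
```

View pics/w1.png

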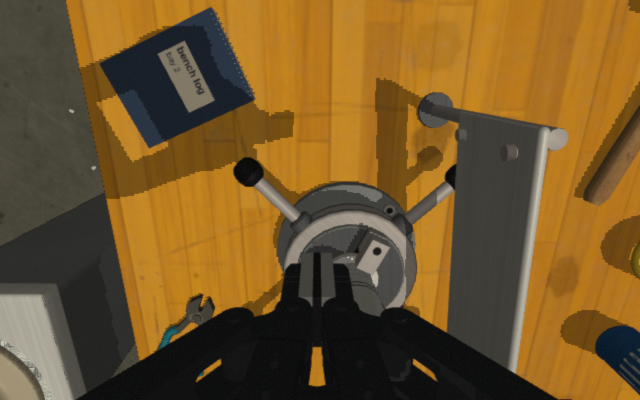

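The wrist view shows the left knob at (249,171) and the ring top between x ≈ 284 and 414. The far-left spoke runs under the screen with its knob near (456,176). The closed fingers sit between the two spokes.

```bash
python3 - <<'E'
from rig import ctrl
from h import *
np.set_printoptions(precision=1,suppress=True)
c=ctrl.calibration("wrist")
print(ray(c,52,(249,171)),ray(c,52,(456,177)), "screen foot post",ray(c,2,(435,109)),"screen top edge",ray(c,197,(549,128)),ray(c,197,(517,399)))
print("flange edge L/R/top",ray(c,17,(277,240)),ray(c,17,(418,240)),ray(c,17,(347,183)))
print("spoke bare",ray(c,52,(263,186)),ray(c,52,(300,220)))
E
```

```text
[432.2 333.8  52. ] [630.1 328.9  52. ] screen foot post [619.3 388.4   2. ] screen top edge [613.4 393.2 197. ] [631.3 214.6 197. ]
flange edge L/R/top [452.1 244.9  17. ] [611.6 245.8  17. ] [529.1 312.3  17. ]
spoke bare [444.9 319.   52. ] [480.2 283.7  52. ]
```

Scaled: 201 mm is 10.05, 190 mm is 9.5.

Request:
shift_gripper:
  segments:
    - [[0,0,2],[0,0,0]]
    - [[0,0,4.25],[0,0,0]]
    - [[0,0,6.5],[0,0,0]]
    - [[0,0,8.25],[0,0,0]]
    - [[0,0,9.5],[0,0,0]]
    - [[0,0,10.05],[0,0,0]]
    - [[0,0,10.05],[0,0,0]]

```text
time_s: 1.85
eef_pos: [495.5, 331.9, 203.0]
ee_rot: [-0.0, 0.706, 0.708, -0.001]
force: [-0.1, -0.3, 0.4]
grip_width: -0.001
grip_force: 0.0
```

```bash
python3 - <<'E'
from h import *
a=np.radians([109]+list(range(119,297,10)))
p=108*np.c_[np.sin(a),np.cos(a)]
for i in (0,8,16): print((p[i+1:i+9]-p[i]).round(0).astype(int).tolist())
print(p[0]+[230,531])
E
```

```text
[[-8, -17], [-18, -33], [-31, -46], [-46, -57], [-63, -66], [-82, -71], [-100, -73], [-119, -72]]
[[-18, 5], [-35, 12], [-51, 23], [-65, 36], [-76, 51], [-84, 68], [-89, 86], [-91, 105]]
[[1, 19], [6, 37]]
[332.11600616 495.83863932]
```

Request:
shift_gripper:
  segments:
    - [[-0.4,-0.85,0],[0,0,0]]
    - [[-0.9,-1.65,0],[0,0,0]]
    - [[-1.55,-2.3,0],[0,0,0]]
    - [[-2.3,-2.85,0],[0,0,0]]
    - [[-3.15,-3.3,0],[0,0,0]]
    - [[-4.1,-3.55,0],[0,0,0]]
    - [[-5,-3.65,0],[0,0,0]]
    - [[-5.95,-3.6,0],[0,0,0]]

```text
time_s: 2.65
eef_pos: [425.5, 213.0, 206.6]
ee_rot: [0.002, 0.706, 0.708, 0.005]
force: [3.1, 12.7, 2.3]
grip_width: 0.001
grip_force: 5.5
```

```bash
python3 - <<'E'
from rig import ctrl
import cv2
im=ctrl.capture("scene"); cv2.imwrite("pics/s2.png",cv2.resize(im[90:240,120:320,::-1],None,fx=4,fy=4,interpolation=2))
E
```

```text
(no output)
```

View pics/s2.png

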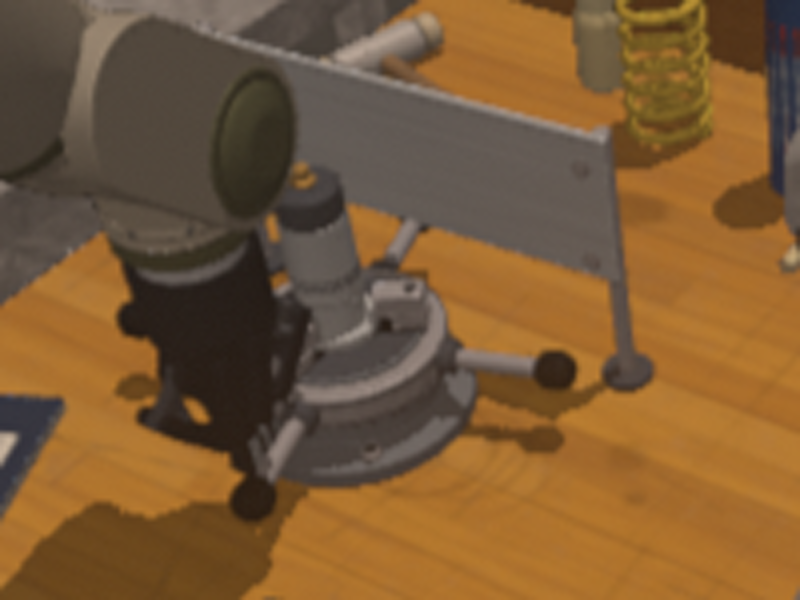

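The picture shows the fingers pushing behind the front-left spoke, whose knob is at (252,498) in the crop. The ring has turned and the reservoir still stands. I'll carry on.

Scaled: -91 mm is -4.55, 5 mm is 0.25.

Request:
shift_gripper:
  segments:
    - [[-0.9,0.25,0],[0,0,0]]
    - [[-1.75,0.6,0],[0,0,0]]
    - [[-2.55,1.15,0],[0,0,0]]
    - [[-3.25,1.8,0],[0,0,0]]
    - [[-3.8,2.55,0],[0,0,0]]
    - [[-4.2,3.4,0],[0,0,0]]
    - [[-4.45,4.3,0],[0,0,0]]
    - [[-4.55,5.25,0],[0,0,0]]

```text
time_s: 3.5
eef_pos: [528.9, 122.4, 204.2]
ee_rot: [-0.002, 0.706, 0.708, -0.002]
force: [-11.7, 4.7, -0.2]
grip_width: -0.001
grip_force: 5.4
```

Request:
shift_gripper:
  segments:
    - [[0.05,0.95,0],[0,0,0]]
    - [[0.3,1.85,0],[0,0,0]]
    - [[0.3,1.85,0],[0,0,0]]

```text
time_s: 3.8
eef_pos: [567.2, 128.5, 204.3]
ee_rot: [-0.0, 0.706, 0.708, -0.0]
force: [-1.6, -0.2, -0.4]
grip_width: -0.004
grip_force: 0.5
```

```bash
python3 - <<'E'
from rig import ctrl
import cv2
im=ctrl.capture("scene"); cv2.imwrite("pics/s3.png",cv2.resize(im[90:240,120:320,::-1],None,fx=4,fy=4,interpolation=2))
E
```

```text
(no output)
```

View pics/s3.png

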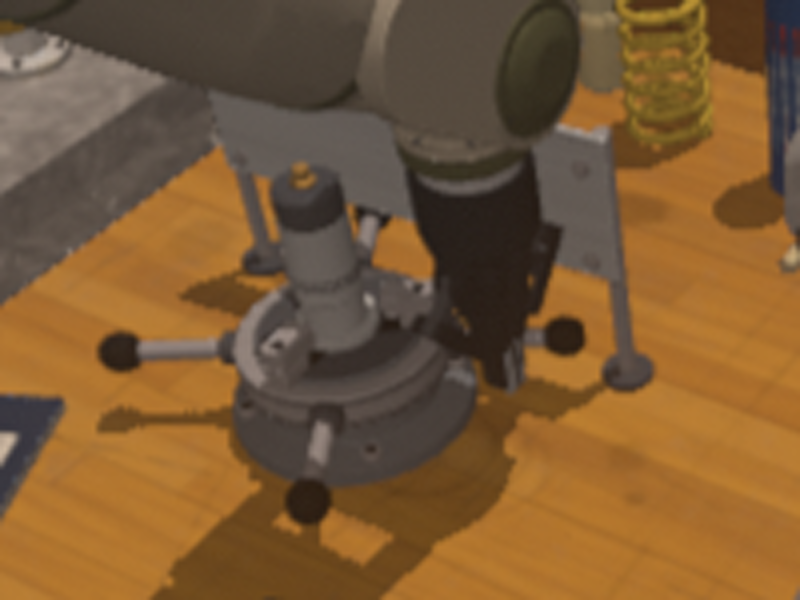

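Scaled: -143 mm is -7.15, -90 mm is -4.5.

Request:
shift_gripper:
  segments:
    - [[0,0,-2.25],[0,0,0]]
    - [[0,0,-4.5],[0,0,0]]
    - [[-0.2,-2,-4.5],[0,0,0]]
    - [[-0.2,-4,-4.5],[0,0,0]]
    - [[-0.2,-5.75,-4.5],[0,0,0]]
    - [[2,-6.5,-4.5],[0,0,0]]
    - [[4.3,-7.15,-4.5],[0,0,0]]
    - [[4.3,-7.15,-4.5],[0,0,0]]

```text
time_s: 4.65
eef_pos: [421.4, 216.9, 295.2]
ee_rot: [0.0, 0.704, 0.71, 0.002]
force: [-0.4, -0.4, 0.4]
grip_width: -0.002
grip_force: 0.0
```

Request:
shift_gripper:
  segments:
    - [[0,0,2.25],[0,0,0]]
    - [[0,0,4],[0,0,0]]
    - [[0,0,4.5],[0,0,0]]
    - [[0,0,4.5],[0,0,0]]

```text
time_s: 5.05
eef_pos: [423.4, 213.0, 203.9]
ee_rot: [-0.0, 0.706, 0.708, -0.0]
force: [-2.5, -1.0, 1.2]
grip_width: 0.001
grip_force: 0.0
```

```bash
python3 - <<'E'
from rig import ctrl
from h import *
s=ctrl.calibration("scene")
for p in [(149.75,178),(197,215),(261.2,173.7)]:
    x=ray(s,52,p)[:2]-[531,230]; print(np.degrees(np.arctan2(x[1],x[0])))
a=np.radians([188]+list(range(195,280,7)))
p=108*np.c_[np.sin(a),np.cos(a)]
for i in (0,8): print((p[i+1:i+9]-p[i]).round(0).astype(int).tolist())
print(p[0]+[230,531])
E
```

```text
122.31976246162942
-147.9164352850362
-58.61483979489311
[[-13, 3], [-25, 7], [-37, 12], [-48, 20], [-59, 28], [-68, 38], [-76, 48], [-82, 60]]
[[-5, 12], [-9, 25], [-11, 38], [-11, 51], [-10, 64]]
[214.9693051  424.05104858]
```

Scaled: 12 mm is 0.6, -48 mm is -2.4.

Request:
shift_gripper:
  segments:
    - [[-0.65,0.15,0],[0,0,0]]
    - [[-1.25,0.35,0],[0,0,0]]
    - [[-1.85,0.6,0],[0,0,0]]
    - [[-2.4,1,0],[0,0,0]]
    - [[-2.4,1,0],[0,0,0]]

```text
time_s: 5.55
eef_pos: [444.6, 164.2, 204.9]
ee_rot: [0.001, 0.707, 0.707, 0.001]
force: [-0.3, 1.8, 1.2]
grip_width: 0.0
grip_force: 0.4
```

Request:
shift_gripper:
  segments:
    - [[-0.3,0.2,0],[0,0,0]]
    - [[-0.55,0.4,0],[0,0,0]]
    - [[-0.8,0.65,0],[0,0,0]]
    - [[-0.8,0.65,0],[0,0,0]]

```text
time_s: 5.95
eef_pos: [453.4, 153.0, 204.1]
ee_rot: [-0.007, 0.707, 0.707, -0.001]
force: [-26.5, 45.9, 19.6]
grip_width: -0.003
grip_force: 24.6
```

Scaled: 74 mm is 3.7, -11 mm is -0.55.

Request:
shift_gripper:
  segments:
    - [[0.5,-0.5,0],[0,0,0]]
    - [[1.1,-1.1,0],[0,0,0]]
    - [[1.1,-1.1,-2.25],[0,0,0]]
    - [[1.1,-1.1,-4.75],[0,0,0]]
    - [[1.1,-1.1,-7.25],[0,0,0]]
    - [[0.5,0.5,-9.5],[0,0,0]]
    - [[0,2.25,-10.25],[0,0,0]]
    - [[-0.55,3.7,-10.25],[0,0,0]]

```text
time_s: 6.75
eef_pos: [531.8, 138.0, 412.7]
ee_rot: [0.003, 0.707, 0.708, 0.003]
force: [-0.2, 0.1, -0.8]
grip_width: 0.001
grip_force: 0.0
```

Request:
shift_gripper:
  segments:
    - [[0,0,0],[0,0,0]]
    - [[0,0,0],[0,0,0]]
    - [[0,0,0],[0,0,0]]
  aperture: 1.0

```text
time_s: 7.05
eef_pos: [530.0, 138.8, 408.7]
ee_rot: [-0.0, 0.706, 0.708, -0.0]
force: [0.5, 0.2, 0.6]
grip_width: 0.505
grip_force: 0.0
```

```bash
python3 - <<'E'
from rig import ctrl
import cv2
c=ctrl.calibration("wrist");im=ctrl.capture("wrist"); cv2.imwrite("pics/w2.png",im[:,:,::-1]); print(c)
E
```

```text
{'fx': 346.9861617124162, 'fy': 346.9861617124162, 'cx': 316.57730938784573, 'cy': 199.50310367073976, 'position': array([530.96326973, 222.06926955, 378.22911197]), 'attitude': array([ 1.63107231e-01,  9.86606604e-01,  1.82363576e-03, -3.37259818e-04])}
```

View pics/w2.png

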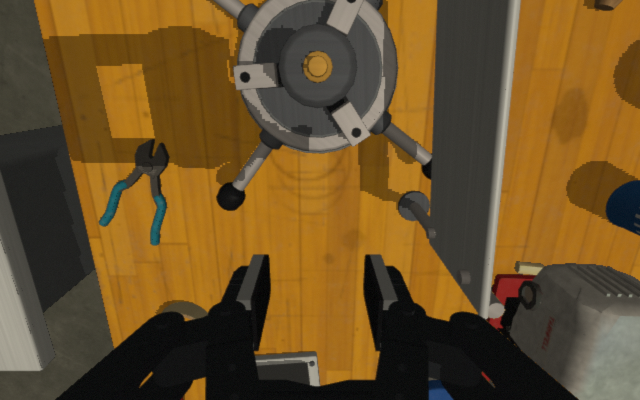

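The wrist view shows the jaws spread clear of the foot. The valve centre is at (318,66), the cap spans x 278–357 and y about 26–105, and a knob is at (231,197).

```bash
python3 - <<'E'
from rig import ctrl
from h import *
np.set_printoptions(precision=1,suppress=True)
c=ctrl.calibration("wrist")
print("valve",ray(c,189,(318,66)),"cap",ray(c,180,(278,66)),ray(c,180,(357,66)),ray(c,180,(317.5,105)))
k=ray(c,52,(231,197)); print(k,np.degrees(np.arctan2(k[1]-230,k[0]-531)))
print("ring", ray(c,68,(239,72)),ray(c,68,(397,72)),ray(c,68,(318,152)))
E
```

```text
valve [531.4 229.7 189. ] cap [510.1 229.9 180. ] [552.3 230.1 180. ] [531.3 209.9 180. ]
[446.2 113.5  52. ] -126.05918953520397
ring [465.4 229.5  68. ] [598.1 230.   68. ] [532.1 161.9  68. ]
```

Scaled: 91 mm is 4.55, 30 mm is 1.5.

Request:
shift_gripper:
  segments:
    - [[1.5,0,0],[0,0,0]]
    - [[3,0.05,0],[0,0,0]]
    - [[4.55,0.05,0],[0,0,0]]
    - [[4.55,0.05,0],[0,0,0]]
    - [[4.55,0.05,0],[0,0,0]]
  aperture: 1.0

```text
time_s: 7.6
eef_pos: [530.9, 230.0, 408.8]
ee_rot: [0.0, 0.706, 0.708, -0.0]
force: [0.2, 0.3, -0.1]
grip_width: 1.001
grip_force: 0.0
```

Request:
shift_gripper:
  segments:
    - [[0,0,1.25],[0,0,0]]
    - [[0,0,2.5],[0,0,0]]
    - [[0,0,3.75],[0,0,0]]
    - [[0,0,4.75],[0,0,0]]
    - [[0,0,5.35],[0,0,0]]
    - [[0,0,5.35],[0,0,0]]

```text
time_s: 8.2
eef_pos: [531.3, 228.8, 300.6]
ee_rot: [-0.001, 0.707, 0.708, -0.001]
force: [0.2, -1.0, -0.1]
grip_width: 0.997
grip_force: 0.0
```

Centred with no contact, so I'll close with moderate force and then lift.

Request:
shift_gripper:
  segments:
    - [[0,0.05,0],[0,0,0]]
    - [[0,0.05,0],[0,0,0]]
    - [[0,0.05,0],[0,0,0]]
    - [[0,0.05,0],[0,0,0]]
    - [[0,0.05,0],[0,0,0]]
    - [[0,0.05,0],[0,0,0]]
  aperture: 0.0
  grip_n: 40

```text
time_s: 8.8
eef_pos: [532.4, 229.5, 302.8]
ee_rot: [0.0, 0.706, 0.708, 0.0]
force: [-2.1, 0.1, 5.8]
grip_width: 0.498
grip_force: 40.0
```

Request:
shift_gripper:
  segments:
    - [[0,0,-0.25],[0,0,0]]
    - [[0,0,-1],[0,0,0]]
    - [[0,0,-2.25],[0,0,0]]
    - [[0,0,-4],[0,0,0]]
    - [[0,0,-5.5],[0,0,0]]
    - [[0,0,-5.5],[0,0,0]]
    - [[0,0,-5.5],[0,0,0]]

```text
time_s: 9.5
eef_pos: [532.4, 229.4, 410.8]
ee_rot: [-0.0, 0.706, 0.708, -0.0]
force: [-0.1, -0.6, -4.1]
grip_width: 0.505
grip_force: 41.4
```

```bash
python3 - <<'E'
from rig import ctrl
print(ctrl.sense()["eef_pos"])
E
```

```text
[532.35129491 229.3867484  410.81674821]
```

Request:
shift_gripper:
  segments:
    - [[-1,-0.1,-0.5],[0,0,0]]
    - [[-2.5,-0.3,-1],[0,0,0]]
    - [[-4.5,-0.5,-1],[0,0,0]]
    - [[-6.5,-0.75,-1],[0,0,0]]
    - [[-8.5,-1,-1],[0,0,0]]
    - [[-10.5,-1.2,-1],[0,0,0]]
    - [[-12.5,-1.4,-1],[0,0,0]]
    - [[-14.5,-1.65,-1],[0,0,0]]
  grip_n: 60

```text
time_s: 10.3
eef_pos: [499.6, -62.2, 429.6]
ee_rot: [-0.002, 0.706, 0.708, -0.001]
force: [0.4, 0.1, -4.7]
grip_width: 0.497
grip_force: 62.7
```

Request:
shift_gripper:
  segments:
    - [[-2,-0.25,0],[0,0,0]]
    - [[-4,-0.5,0],[0,0,0]]
    - [[-6,-0.75,0],[0,0,0]]
    - [[-8,-1,0],[0,0,0]]
    - [[-9.5,-1.1,0],[0,0,0]]
    - [[-10.7,-1.25,0],[0,0,0]]
    - [[-10.7,-1.25,0],[0,0,0]]
    - [[-10.7,-1.25,0],[0,0,0]]

```text
time_s: 11.1
eef_pos: [475.4, -274.8, 429.8]
ee_rot: [-0.002, 0.707, 0.708, 0.0]
force: [-0.8, 0.8, -3.2]
grip_width: 0.498
grip_force: 62.7
```

```bash
python3 - <<'E'
from rig import ctrl
import cv2
c=ctrl.calibration("wrist");im=ctrl.capture("wrist"); cv2.imwrite("pics/w3.png",im[:,:,::-1]); print(ctrl.sense()["eef_pos"],c)
E
```

```text
[ 475.59730753 -274.19330463  430.36217265] {'fx': 346.9861617124162, 'fy': 346.9861617124162, 'cx': 316.57730938784573, 'cy': 199.50310367073976, 'position': array([ 476.46752985, -191.39231791,  399.55421834]), 'attitude': array([ 0.16174945,  0.98682966,  0.00148402, -0.00145919])}
```

View pics/w3.png

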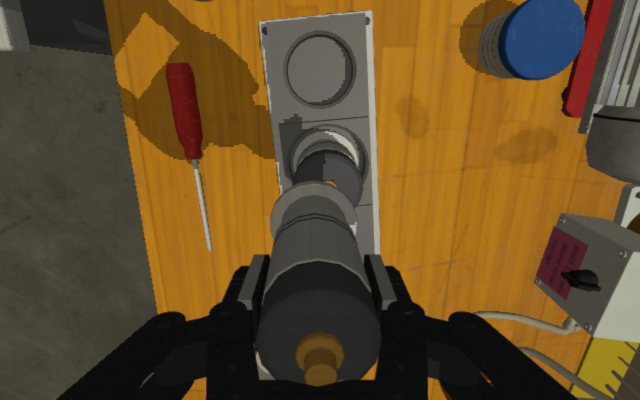

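The wrist view shows the medium recess rim spanning x 286–355 and y 31–108, centred at about (320,69.5). The held reservoir's foot flange spans x 270–357.

```bash
python3 - <<'E'
from rig import ctrl
from h import *
np.set_printoptions(precision=1,suppress=True)
c=ctrl.calibration("wrist"); t=ctrl.sense()["eef_pos"]
for p in [(286,70),(355,70),(320.5,31),(320.5,108),(320,69.5)]: print(ray(c,50,p))
zb=t[2]-234.5; a,b=ray(c,zb+4,(270,212)),ray(c,zb+4,(357,212)); print("foot",a,b,(a+b)/2,t)
# edge fits
import cv2
im=cv2.imread("pics/w3.png",0)[15:122,270:372]; e=cv2.Canny(cv2.GaussianBlur(im,(3,3),0),25,70)
cs=cv2.HoughCircles(cv2.GaussianBlur(im,(3,3),0),cv2.HOUGH_GRADIENT,1,5,param1=60,param2=12,minRadius=30,maxRadius=42)
if cs is not None:
  for x,y,r in cs[0][:4]: print("hough",x+270,y+15,r,ray(c,50,(x+270,y+15)))
E
```

```text
[ 446.6 -179.8   50. ]
[ 511.9 -179.6   50. ]
[ 479.  -146.3   50. ]
[ 479.5 -214.5   50. ]
[ 478.8 -179.3   50. ]
foot [ 447.5 -266.6  199.9] [ 501.2 -266.4  199.9] [ 474.4 -266.5  199.9] [ 475.6 -274.2  430.4]
hough 318.5 72.5 35.8 [ 477.4 -182.    50. ]
hough 319.5 66.5 35.8 [ 478.3 -176.6   50. ]
hough 314.5 66.5 31.5 [ 473.6 -176.7   50. ]
hough 323.5 70.5 35.9 [ 482.1 -180.2   50. ]
```

```bash
cat > fit.py <<'E'
from h import *
import cv2
def fit(img,c,x0=(477,-182),r=32,z=50,span=10):
    g=cv2.GaussianBlur(img,(3,3),0).astype(np.float32); gx=cv2.Sobel(g,cv2.CV_32F,1,0);gy=cv2.Sobel(g,cv2.CV_32F,0,1)
    th=np.linspace(0,2*np.pi,120,endpoint=False); n=np.c_[np.cos(th),np.sin(th),0*th]; best=[]
    for x in np.arange(x0[0]-span,x0[0]+span+.1,.5):
        for y in np.arange(x0[1]-span,x0[1]+span+.1,.5):
            P=n*r+[x,y,z]; p=proj(c,P).astype(np.float32); d=proj(c,P+n)-p; d/=np.linalg.norm(d,axis=1,keepdims=True)
            sx=cv2.remap(gx,p[:,0],p[:,1],1).ravel(); sy=cv2.remap(gy,p[:,0],p[:,1],1).ravel()
            best.append((np.minimum(abs(sx*d[:,0]+sy*d[:,1]),60).mean(),x,y))
    best.sort(reverse=True); return best[:4]
E
python3 - <<'E'
from fit import *
from rig import ctrl
import cv2
c=ctrl.calibration("wrist")
w=cv2.imread("pics/w3.png",0); s=cv2.imread("pics/scene0.png",0); d=cv2.imread("pics/side0.png",0)
for n,i,k in (("w",w,c),("s",s,ctrl.calibration("scene")),("d",d,ctrl.calibration("side"))):
    for r in (32,): print(n,r,np.round(fit(i,k,r=r),1).tolist())
print("s small",np.round(fit(s,ctrl.calibration("scene"),(491,-366),21),1).tolist())
E
```

```text
w 32 [[59.0, 477.5, -180.5], [58.2, 478.0, -181.0], [58.1, 478.0, -180.5], [57.8, 481.0, -180.5]]
s 32 [[39.6, 477.5, -181.0], [39.6, 477.5, -180.5], [39.5, 478.0, -181.5], [39.5, 477.0, -180.5]]
d 32 [[41.4, 476.0, -183.5], [41.4, 476.5, -184.0], [41.4, 476.5, -184.5], [41.4, 476.0, -184.0]]
s small [[43.0, 494.0, -365.5], [43.0, 494.0, -365.0], [43.0, 494.5, -366.0], [42.9, 494.5, -365.5]]
```

Scaled: 93 mm is 4.65, 2 mm is 0.1.

Request:
shift_gripper:
  segments:
    - [[1.5,0.05,0],[0,0,0]]
    - [[3,0.1,0],[0,0,0]]
    - [[4.25,0.1,0],[0,0,0]]
    - [[4.65,0.1,0],[0,0,0]]
    - [[4.65,0.1,2],[0,0,0]]
    - [[4.65,0.1,4],[0,0,0]]
    - [[4.65,0.1,5.75],[0,0,0]]
    - [[4.65,0.1,6.5],[0,0,0]]

```text
time_s: 11.95
eef_pos: [476.7, -181.0, 298.3]
ee_rot: [-0.003, 0.706, 0.708, -0.001]
force: [-0.3, -1.0, -3.1]
grip_width: 0.496
grip_force: 62.7
```

Request:
shift_gripper:
  segments:
    - [[0,0,0],[0,0,0]]
    - [[0,0,0],[0,0,0]]

```text
time_s: 12.15
eef_pos: [477.6, -181.7, 302.3]
ee_rot: [0.0, 0.706, 0.708, 0.0]
force: [-0.8, -0.7, -2.6]
grip_width: 0.503
grip_force: 62.7
```

```bash
python3 - <<'E'
from rig import ctrl
s=ctrl.sense();print(s["eef_pos"],rot(s["ee_rot"]).as_matrix().round(3) if 0 else "")
E
```

```text
[ 477.56711419 -181.65087003  302.32700058]
```

Positioned at (477.6,-181.7) with the underside at about 67. Next I'll lower it slowly, first past the rim and then to the floor.

Scaled: 34 mm is 1.7, 30 mm is 1.5.

Request:
shift_gripper:
  segments:
    - [[0,0,0.4],[0,0,0]]
    - [[0,0,0.8],[0,0,0]]
    - [[0,0,1.2],[0,0,0]]
    - [[0,0,1.5],[0,0,0]]
    - [[0,0,1.7],[0,0,0]]
    - [[0,0,1.7],[0,0,0]]

```text
time_s: 12.75
eef_pos: [477.3, -181.7, 267.1]
ee_rot: [-0.0, 0.706, 0.708, -0.0]
force: [-0.3, -0.3, -3.5]
grip_width: 0.497
grip_force: 62.7
```

Request:
shift_gripper:
  segments:
    - [[0,0,0.1],[0,0,0]]
    - [[0,0,0.15],[0,0,0]]
    - [[0,0,0.2],[0,0,0]]
    - [[0,0,0.2],[0,0,0]]

```text
time_s: 13.15
eef_pos: [477.3, -181.7, 263.7]
ee_rot: [0.0, 0.706, 0.708, -0.0]
force: [-0.1, -0.1, -2.6]
grip_width: 0.5
grip_force: 62.7
```

Free inside the recess, nearly at the floor.

Scaled: 2 mm is 0.1, 1 mm is 0.05.

Request:
shift_gripper:
  segments:
    - [[0,0,0.05],[0,0,0]]
    - [[0,0,0.1],[0,0,0]]
    - [[0,0,0.1],[0,0,0]]

```text
time_s: 13.45
eef_pos: [477.4, -181.8, 262.9]
ee_rot: [0.001, 0.706, 0.708, -0.0]
force: [-4.4, 1.3, 8.2]
grip_width: 0.495
grip_force: 63.8
```

Request:
shift_gripper:
  segments:
    - [[0,0,0.05],[0,0,0]]
    - [[0,0,0.1],[0,0,0]]
    - [[0,0,0.1],[0,0,0]]

```text
time_s: 13.75
eef_pos: [477.4, -181.9, 262.7]
ee_rot: [0.001, 0.706, 0.708, -0.0]
force: [-11.1, 3.3, 27.1]
grip_width: 0.495
grip_force: 65.8
```

Contact at TCP 262.8 matches the floor at 28 mm. I'll ease back, open and retreat upward.

Scaled: -2 mm is -0.1, -3 mm is -0.15.

Request:
shift_gripper:
  segments:
    - [[0,0,-0.1],[0,0,0]]
    - [[0,0,-0.15],[0,0,0]]
    - [[0,0,-0.15],[0,0,0]]

```text
time_s: 14.05
eef_pos: [477.4, -181.8, 262.9]
ee_rot: [0.0, 0.706, 0.708, 0.0]
force: [-0.5, 0.3, 2.6]
grip_width: 0.502
grip_force: 63.1
```

Request:
shift_gripper:
  segments:
    - [[0,0,0],[0,0,0]]
    - [[0,0,0],[0,0,0]]
    - [[0,0,0],[0,0,0]]
    - [[0,0,0],[0,0,0]]
    - [[0,0,0],[0,0,0]]
  aperture: 0.85

```text
time_s: 14.55
eef_pos: [477.3, -181.7, 262.7]
ee_rot: [0.0, 0.706, 0.708, 0.0]
force: [0.8, -0.0, -0.0]
grip_width: 0.846
grip_force: 0.0
```

Request:
shift_gripper:
  segments:
    - [[0,0,-0.75],[0,0,0]]
    - [[0,0,-2],[0,0,0]]
    - [[0,0,-4],[0,0,0]]
    - [[0,0,-6.25],[0,0,0]]
    - [[0,0,-8],[0,0,0]]
    - [[-2.25,0,-9],[0,0,0]]
    - [[-4.25,0,-9],[0,0,0]]
    - [[-5,0,-9],[0,0,0]]

```text
time_s: 15.35
eef_pos: [477.1, -284.4, 442.8]
ee_rot: [0.0, 0.707, 0.707, -0.0]
force: [-0.2, 0.4, -1.0]
grip_width: 0.854
grip_force: 0.0
```

Request:
shift_gripper:
  segments:
    - [[0,0,0],[0,0,0]]
    - [[0,0,0],[0,0,0]]

```text
time_s: 15.55
eef_pos: [477.6, -281.0, 442.3]
ee_rot: [-0.001, 0.706, 0.708, 0.0]
force: [-1.3, 0.0, 0.1]
grip_width: 0.851
grip_force: 0.0
```

```bash
python3 - <<'E'
from fit import *
from rig import ctrl
import cv2
c=ctrl.calibration("wrist"); im=ctrl.capture("wrist")[:,:,::-1]
s=ctrl.capture("scene")[:,:,::-1]
a=cv2.resize(im[0:300,150:550],(800,600)); cv2.imwrite("pics/f.png",np.vstack([cv2.resize(im[0:240,180:500],(640,480))[:320],cv2.resize(s[90:330,130:450],(373,280))[:, :].copy() if 0 else cv2.resize(s[110:310,110:510],(640,280))]))
print(ctrl.sense()["eef_pos"],proj(c,[[477.5,-181,50],[477.5,-181,151]]))
E
```

```text
[ 477.71490331 -280.49205109  442.65121574] [[316.09543679  63.888255  ]
 [315.67594073  56.70747997]]
```

View pics/f.png

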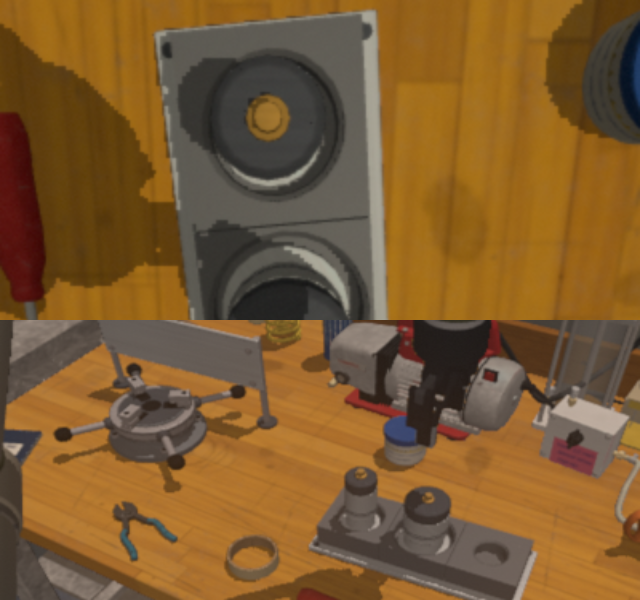

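The final view shows the reservoir upright in the medium recess, valve about 2 px from the predicted centre. The bigger reservoir is in place, the chuck is open, and the gripper is clear.

```bash
python3 -c "
from rig import ctrl
print(ctrl.finish_job())"
```

```text
the job is handed in; nothing more can be done
None
```

I wound the chuck open until it resisted like its stop, stood the reservoir upright on the floor of its middle-sized recess, left the bigger reservoir alone, and handed the job in at about 16 s; no verdict came back, and the capstan angle is judged from the push force and camera images, not read directly.

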